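# Set a hole saw on its arbor ready for the drive pins

## Robot

A 7-joint arm with a two-finger parallel gripper is mounted at the origin on the work surface. World frame = base frame: x ahead of the robot, y to its left, z up, the work surface at z = 0. Lengths are in m, angles in rad, forces in N, time in s.
With the tool pointing down it reaches from about 0.35 to 0.9 m from the base axis. Payload 8.1 kg.
Tool frame: the origin (TCP) lies on the centre line of the jaws, within the pads' length; the fingertips stand 14 mm ahead of it and the grasp point (between the pads) lies 5 mm behind it; z points along the fingers, y is the direction in which the jaws open and shut (so a half turn about z gives the same grasp; the last joint's range is limited). The gripper opens to 85 mm and grips with 20 to 120 N. Pads are 22 mm wide; open, the fingers measure 114 mm over their backs; the gripper's body (76 mm by 85 mm) begins 54 mm behind the grasp point. The pads swing forward as they close: fully open they stand 13 mm farther back than shut.
Start: joints at [-0.103, 0.434, 0.025, 1.573, -0.012, 1.134, -0.075], TCP at [0.625, -0, 0.245] pointing down, gripper open.
Joint ranges: [-2.62, 2.62], [-0.44, 2.09], [-1.27, 1.32], [0.08, 2.57], [-1.32, 4.46], [0.12, 2], [-2.74, 2.74]. Speed limits (rad/s): [2.22, 2.22, 3.01, 3.01, 3.14, 3.14, 3.14].

## Interface

Orientations are given as a rotation vector (axis times angle).
In Python, from cell import * gives the robot as it stands.
- The arm moves only by the tool carry_out, never from a script. Its argument "targets" is a list of rows, each a list of 7 numbers: the shift along the tool's x, y, z in units of 0.04 m (1.0 is 0.04 m), then the turn, a rotation vector about the tool's x, y, z in units of 5 degrees (1.0 is 5 degrees), then the closure, from 0 (fully open) to 1 (shut). In form: [[tx, ty, tz, wx, wy, wz, fingers], ...]. A call has 1 to 20 rows; each row shifts and turns the commanded pose from where the row before left it, along the tool's axes as they then stand; what a row does not reach is not made up. A row lasts 1/10 s, in which the tool goes at most 50 mm and 8.59 degrees, less where a joint would pass 70% of its speed; a pose out of reach is approached as far as the arm can. A call with a number of a shift or a turn outside -1 to 1 is refused whole. A call with a gripper value outside its range is refused whole. The fingers move at their own pace and stop on an object; "grip_force" is the grip in N (left out, the last holds). Time passes only in rows, so rows that do not move let the fingers close. It gives the time, the measured TCP pose, the force and the opening at its end, in the units of the state.
- observe(): the state, without advancing time (a new reading comes with each control period).
- capture(name): name is "scene" or "side" or "wrist"; returns a dict with "pixels" (480x640x3 uint8, blue, green, red), "K" (3x3 intrinsics, pixels), "k1" (the pictures are not rectified: a ray, as slopes to the right and down, at radius r is drawn at 1 + k1 r^2 times it, then the intrinsics apply), "pose" (4x4, takes a point from camera to world coordinates). Camera axes: x right, y down, z forward; pixel columns grow to the right and rows downward; lengths in m; the calibration is good to about 2 mm. A picture is of the moment at which its call begins. There is no depth.
- sign_off(): hands the job in, once; it reports no verdict.
The state is a dict: "time": time; "qpos": joint angles; "dq": joint speeds; "effort": joint torques, N m; "ee_pos": TCP position; "ee_rot": TCP orientation; "contact_force": force on the tool from outside, world axes, zero at the start; "ft_torque": the same for the moment, N m; "grip_width": finger opening in m.
Only numpy, scipy, OpenCV 4.12 (cv2) and the standard library are available. Lean on these libraries where they do the work, as an engineer would, in place of code of your own. Each camera call takes 0.05 s, during which the arm holds its last target. There are 200 camera calls.

## Task

Lift the arbor with the red hole saw out of the timber rack and seat its hexagonal body fully home in the hex pocket of the blue holding block. There, screw the red saw down on the arbor until it bottoms out, then back it off a quarter turn, which brings its two pin holes over the drive pins, and finish with the gripper still holding the saw right there, so that a workmate can push up the pin collar. Leave everything else on the bench and in the rack where it is.

Things in the scene. Friction and masses are not known exactly. Their poses are not given: they have to be found in the camera images.
- arbor: steel arbor standing upright with the red saw on top, 0.4 to 0.57 kg in all. Origin: centre of the flat underside (seat face) of its hex body, z up. Hex body 36 mm across flats, 16 mm high, lower edge stepped in 1.5 mm, one pair of flats facing its x axis. Below it a hex shank 11 mm wide, 38 mm long; above it, to 30 mm, the dark knurled pin collar, 39 mm across, with two brass pins
- holesaw (a joint): turn of the red saw on the arbor's thread, rad: 0 = bottomed out on the arbor's shoulder (hard stop), growing as it is unscrewed, anticlockwise seen from above; clockwise screws it down. Right-hand, 1.4 mm pitch, turning friction about 0.05 N m, stays where left; starts 0.4 to 0.75 turn off the bottom; cannot come off (stop at 9 rad)
- saw_rim (a point): centre of the circle of tooth tips, top of the red hole saw: a round cup 51 mm in outer diameter, 44 mm high, toothed mouth upward; hold it by its outside wall. Bottomed out, this point is 80 mm above the arbor's origin. The pilot drill of the arbor stands 6 mm out of it, 86 mm above the arbor's origin
- rack: fixed timber block 90 x 300 x 55 mm (x, y, z), origin at the centre of its underside. Three vertical holes 16 mm wide, 46 mm deep at y = -100, 0, +100 mm. In one stands the red saw's arbor, seat face on the rack's top; in the others a 32 mm yellow hole saw (83 mm high above the rack) and a 35 mm Forstner bit (69 mm high)
- block: fixed steel plate 130 x 100 x 10 mm with a blue hexagonal boss 66 mm across flats, top 62 mm above the bench. Origin: centre of the plate's underside, z up. In the boss's top, central, a hex pocket 37.2 mm across flats, 12 mm deep, mouth chamfered 2 mm, one pair of flats facing the block's x axis; under it a clear bore of 18 mm for the shank
- pocket (a point): centre of the pocket's floor, 50 mm above the bench; where the arbor's origin must come to rest.
- smallsaw: yellow 32 mm hole saw on its arbor, standing in the rack; bystander, origin at its seat face on the rack's top
- forstner: 35 mm Forstner bit standing in the rack; bystander, origin on the rack's top
- sander: green and black palm sander, 110 x 100 mm, 154 mm high; bystander, origin at the centre of its underside
- tape: yellow tape measure 75 x 35 x 65 mm; bystander, origin at its underside
- glue: glue bottle 64 mm wide, 170 mm high; bystander, origin at its underside
- trysquare: try square, steel rule 300 mm long with blue stock; bystander
- sandblock: cork sanding block 115 x 66 x 35 mm; bystander, origin at its underside
- pencil: red carpenter's pencil 175 mm long; bystander
Mind the look-alikes: they are no part of the job. Leave any purple look-alike of the arbor alone. Leave any yellow look-alike of the block alone.

How it is judged:
By the outcome, as a careful person would: the job done as asked, in the order asked, and still so for the second after the job is handed in, while the arm keeps its last pose, push and grip.
It also fails if it takes over 70 s, if anything falls off the work surface, if the arm or the gripper's body presses on something with over 40 N, if the wrist force passes 120 N, or if a joint passes its speed limit or range.

## Working session

There is one attempt and no reset: what is moved stays moved. The work goes in short steps, Python scripts to look and compute and a tool call to move; the robot and the scene stay as the last step left them, time stands still between calls to the robot, and variables do not carry over. Pictures are saved under pics/ and viewed, about 8 in all and at most 12, crops included, and the job is handed in when it is done.

Besides the shell and the picture viewer there is one more tool, called after ">>>" as a command line: name --pt "numbers of a row" for each row, then --argument value for the rest. carry_out: Moves the arm, as the interface text tells. Shifts and turns lie within -1 to 1; 1 stands for 0.04 m of shift or 5 degrees of turn. Its arguments: {"type":"object","properties":{"targets":{"type":"array","items":{"type":"array","items":{"type":"number","minimum":-1,"maximum":1}}},"grip_force":{"type":"number"}},"required":["targets"]}

```bash
mkdir -p pics; ls
python3 - <<'E'
from cell import *
import cv2,numpy as np
a=capture("scene");b=capture("side")
for n,c in(("scene",a),("side",b)):
    cv2.imwrite(f"pics/{n}0.png",c["pixels"]); print(n,c["K"].tolist(),c["k1"],np.round(c["pose"],4).tolist())
o=observe();print({k:np.round(v,4).tolist() for k,v in o.items()})
E
```

```text
pics
scene [[444.5416820127374, 0.0, 315.4737251617623], [0.0, 444.5416820127374, 241.34584653820022], [0.0, 0.0, 1.0]] 0.03682405308389619 [[0.3047, 0.6592, -0.6875, 1.1508], [0.9522, -0.1938, 0.2361, -0.2695], [0.0224, -0.7266, -0.6867, 0.7302], [0.0, 0.0, 0.0, 1.0]]
side [[618.418075585636, 0.0, 315.59123327580625], [0.0, 618.418075585636, 236.51828783352195], [0.0, 0.0, 1.0]] -0.1750672634945273 [[0.7527, -0.3996, 0.5232, -0.1541], [-0.6583, -0.4449, 0.6072, -0.8168], [-0.0098, -0.8015, -0.598, 0.8698], [0.0, 0.0, 0.0, 1.0]]
{'time': 0.1, 'qpos': [-0.1026, 0.4351, 0.025, 1.5741, -0.0116, 1.134, -0.0751], 'dq': [-0.0001, -0.0021, 0.001, -0.0033, 0.0006, 0.0009, -0.0002], 'effort': [0.0031, -67.1762, 1.0281, -31.6906, 0.0158, 0.0072, -0.0], 'ee_pos': [0.6245, -0.0, 0.2446], 'ee_rot': [-2.2208, -2.2208, 0.0018], 'contact_force': [-0.0966, 0.4653, 0.3882], 'ft_torque': [0.0108, -0.0311, -0.017], 'grip_width': 0.0853}
```

View pics/scene0.png

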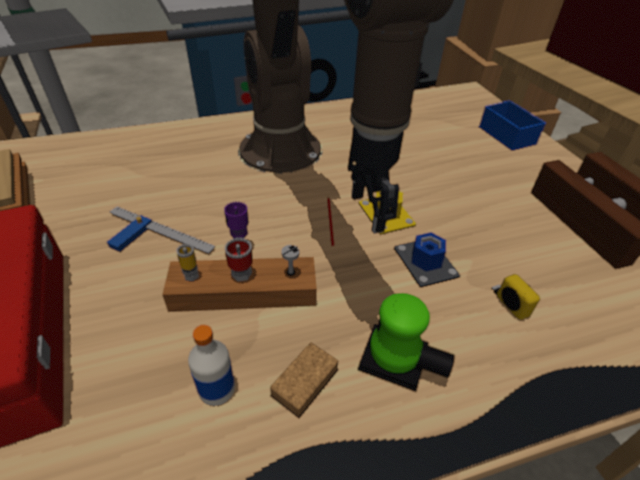

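View pics/side0.png

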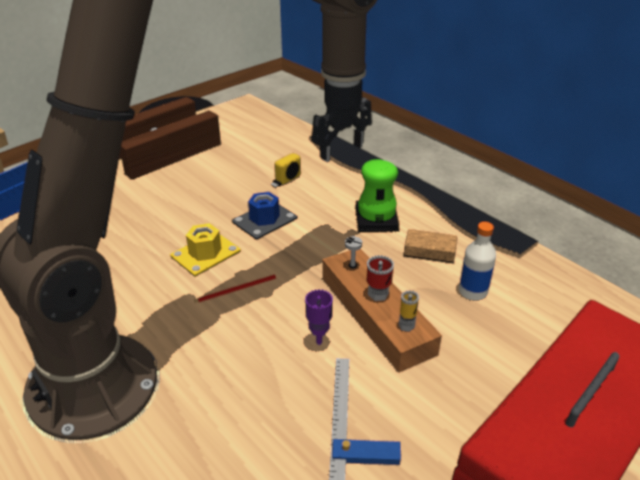

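The scene picture shows the red saw at (239,258) and the blue boss at (429,251). In the side picture they are at (379,277) and (264,208). The purple and yellow look-alikes stand apart from both.

```bash
cat > h.py <<'E'
from cell import *
import cv2,numpy as np
from scipy.spatial.transform import Rotation as R
def ray(c,uv):
    K=c["K"];d=np.array([(uv[0]-K[0][2])/K[0][0],(uv[1]-K[1][2])/K[1][1]]);s=d.copy()
    for _ in range(20): s=d/(1+c["k1"]*(s@s))
    P=np.array(c["pose"]);v=P[:3,:3]@np.r_[s,1];return P[:3,3],v/np.linalg.norm(v)
def plane(c,uv,z):
    o,v=ray(c,uv);return o+v*(z-o[2])/v[2]
def tri(a,ua,b,ub):
    A=np.zeros((3,3));y=np.zeros(3)
    for c,u in((a,ua),(b,ub)):
        o,v=ray(c,u);M=np.eye(3)-np.outer(v,v);A+=M;y+=M@o
    return np.linalg.solve(A,y)
def proj(c,p):
    P=np.array(c["pose"]);q=P[:3,:3].T@(np.array(p)-P[:3,3]);s=q[:2]/q[2];s=s*(1+c["k1"]*(s@s));K=c["K"]
    return s*[K[0][0],K[1][1]]+[K[0][2],K[1][2]]
def mask(c,h0,h1,box=None,s=110,v=40):
    h=cv2.cvtColor(c["pixels"],cv2.COLOR_BGR2HSV);m=cv2.inRange(h,(h0,s,v),(h1,255,255))
    if h0==0: m|=cv2.inRange(h,(172,s,v),(180,255,255))
    if box:
        z=np.zeros_like(m);x0,y0,x1,y1=box;z[y0:y1,x0:x1]=m[y0:y1,x0:x1];m=z
    return m
def cen(m):
    y,x=np.nonzero(m);return np.array([x.mean(),y.mean()]),len(x),(x.min(),y.min(),x.max(),y.max())
def state(): 
    o=observe();print({k:np.round(o[k],4).tolist() for k in("time","ee_pos","ee_rot","contact_force","ft_torque","grip_width")});return o
E
python3 - <<'E'
from h import *
a=capture("scene");b=capture("side")
ma=cen(mask(a,0,6,(215,232,262,285),s=150));mb=cen(mask(b,0,6,(360,250,400,300),s=150));print(ma,mb,tri(a,ma[0],b,mb[0]))
ma=cen(mask(a,105,125,(405,225,452,275)));mb=cen(mask(b,105,125,(240,185,290,228)));print(ma,mb,tri(a,ma[0],b,mb[0]))
# plate corners scene guess, rack top corners
print("plate",[plane(a,u,.01).round(3) for u in((396,246),(441,236),(459,273),(413,284))])
print("rack top",[plane(a,u,.055).round(3) for u in((166,294),(316,289),(314,260),(170,264))])
w=capture("wrist");cv2.imwrite("pics/w0.png",w["pixels"]);print(w["K"].tolist(),w["k1"],np.round(w["pose"],4).tolist())
E
```

```text
(array([238.79493088, 257.39400922]), 434, (np.int64(227), np.int64(242), np.int64(251), np.int64(270))) (array([378.99307159, 275.64203233]), 433, (np.int64(367), np.int64(259), np.int64(391), np.int64(288))) [ 0.52464646 -0.21299573  0.10320739]
(array([427.92360319, 253.16761688]), 877, (np.int64(412), np.int64(233), np.int64(444), np.int64(270))) (array([263.7461213 , 210.33991537]), 709, (np.int64(249), np.int64(193), np.int64(278), np.int64(224))) [0.55798877 0.20111482 0.02946837]
plate [array([0.498, 0.154, 0.01 ]), array([0.497, 0.274, 0.01 ]), array([0.616, 0.251, 0.01 ]), array([0.616, 0.139, 0.01 ])]
rack top [array([ 0.535, -0.361,  0.055]), array([ 0.606, -0.078,  0.055]), array([ 0.529, -0.058,  0.055]), array([ 0.455, -0.347,  0.055])]
[[333.09343010073303, 0.0, 318.2922306246816], [0.0, 333.09343010073303, 239.31637911440626], [0.0, 0.0, 1.0]] -0.008671985913891022 [[1.0, 0.0003, -0.0008, 0.6244], [0.0, -0.9643, -0.2649, 0.0666], [-0.0009, 0.2649, -0.9643, 0.3739], [0.0, 0.0, 0.0, 1.0]]
```

>>> carry_out --pt "0.8 -0.4 0.5 0 0 0 0" --pt "0.8 -0.4 0.5 0 0 0 0" --pt "0.8 -0.4 0.5 0 0 0 0" --pt "0.8 -0.4 0.5 0 0 0 0" --pt "0 0 0 0 0 0 0" --pt "0 0 0 0 0 0 0" --pt "0 0 0 0 0 0 0"

```text
time: 0.95
ee_pos: [0.5618, 0.127, 0.1658]
ee_rot: [2.222, 2.219, 0.001]
contact_force: [0.6, -1.3, -0.0]
grip_width: 0.0854
```

Run:
```python
from h import *
state();w=capture("wrist");cv2.imwrite("pics/w1.png",w["pixels"]);np.save("w1.npy",w,allow_pickle=True);print(proj(w,(.558,.202,.062)))
```

```text
{'time': 0.95, 'ee_pos': [0.5618, 0.127, 0.1658], 'ee_rot': [2.2222, 2.2192, 0.0007], 'contact_force': [0.5763, -1.2999, -0.021], 'ft_torque': [-0.0099, -0.0422, -0.0584], 'grip_width': 0.0854}
[312.99881805 134.79675093]
```

View pics/w1.png

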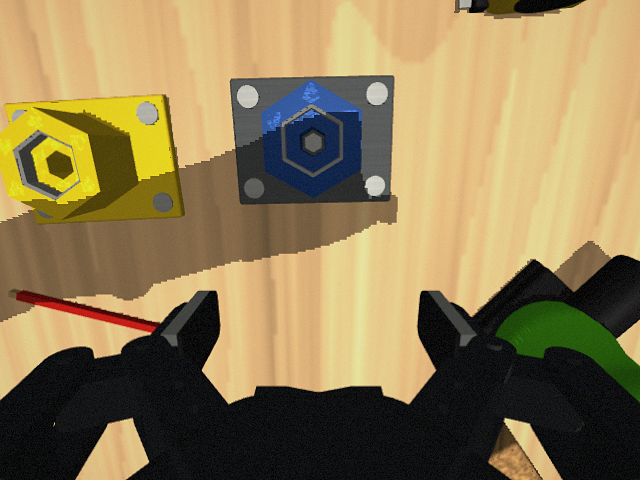

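The wrist picture shows the pocket ring centred near (312,141), on the boss and grey plate, which sit almost square to the image.

```bash
cat >> h.py <<'E'
def hexfit(P):
    """area centroid and yaw (mod 60 deg) of a hexagon contour in the plane; yaw = direction of a flat's normal"""
    M=cv2.moments(P.astype(np.float32).reshape(-1,1,2));c=np.array([M["m10"],M["m01"]])/M["m00"]
    P2=np.vstack([np.linspace(P[i],P[(i+1)%len(P)],10,endpoint=False) for i in range(len(P))])-c
    t=np.arctan2(P2[:,1],P2[:,0]);r=np.hypot(*P2.T);T=np.linspace(-np.pi,np.pi,720,endpoint=False)
    o=np.argsort(t);rr=np.interp(T,t[o],r[o],period=2*np.pi);f=(rr*np.exp(-6j*T)).mean()
    # corners at -phase/6 -> flats offset 30 deg
    return c,(np.degrees(-np.angle(f)/6)+30)%60,rr.min(),rr.max(),abs(f)
E
python3 - <<'E'
from h import *
w=np.load("w1.npy",allow_pickle=True).item()
I=w["pixels"].astype(int);h=cv2.cvtColor(w["pixels"],cv2.COLOR_BGR2HSV)
blue=cv2.inRange(h,(100,120,30),(130,255,255));z=np.zeros_like(blue);z[70:205,250:375]=blue[70:205,250:375]
cnt,hi=cv2.findContours(z,cv2.RETR_CCOMP,cv2.CHAIN_APPROX_NONE)
for c,q in zip(cnt,hi[0]):
    a=cv2.contourArea(c)
    if a<150: continue
    P=np.array([plane(w,p,.062)[:2] for p in c[:,0].astype(float)])
    print("hole" if q[3]>=0 else "out",a,c[:,0].min(0),c[:,0].max(0),hexfit(P))
# plate: grey corners by eye
for u in((231,79),(393,76),(391,201),(240,204)): print(plane(w,u,.01).round(4))
E
```

```text
out 2424.5 [286 109] [338 172] (array([0.55740609, 0.19784472]), np.float64(1.0979275416672607), np.float64(0.017104619531459968), np.float64(0.020263330896733833), np.float64(0.0005218560631129169))
hole 477.5 [301 129] [325 156] (array([0.55800302, 0.19719217]), np.float64(2.1147286869139705), np.float64(0.007403576363599045), np.float64(0.008976574088256379), np.float64(0.0002255772490187831))
out 8598.5 [261  80] [361 197] (array([0.55714818, 0.19799542]), np.float64(1.2184113666805558), np.float64(0.03230585148753381), np.float64(0.03781457569635784), np.float64(0.000999515037147827))
hole 3544.0 [280 103] [343 177] (array([0.55716732, 0.19794554]), np.float64(1.1356878252254603), np.float64(0.020687577653779342), np.float64(0.024169398804746747), np.float64(0.0006327370401610716))
[0.4931 0.2459 0.01  ]
[0.6202 0.2479 0.01  ]
[0.6241 0.1494 0.01  ]
[0.4941 0.147  0.01  ]
```

>>> carry_out --pt "0 0 -0.7 0 0 0 0" --pt "0 0 -0.7 0 0 0 0" --pt "-0.4 0 -0.7 0 0 0 0" --pt "-0.9 0.17 0 0 0 0 0" --pt "-0.9 0.17 0 0 0 0 0" --pt "-0.9 0.17 0 0 0 0 0" --pt "-0.9 0.17 0 0 0 0 0" --pt "-0.9 0.17 0 0 0 0 0" --pt "-0.9 0.17 0 0 0 0 0" --pt "-0.9 0.17 0 0 0 0 0" --pt "-0.9 0.17 0 0 0 0 0" --pt "-0.5 0.17 0 0 0 0 0" --pt "0 0 0 0 0 1 0" --pt "0 0 0 0 0 1 0" --pt "0 0 0 0 0 1 0" --pt "0 0 0 0 0 1 0" --pt "0 0 0 0 0 1 0" --pt "0 0 0 0 0 1 0" --pt "0 0 0 0 0 1 0" --pt "0 0 0 0 0 1 0"

```text
time: 3.0
ee_pos: [0.6221, -0.1976, 0.25]
ee_rot: [2.85, 1.319, 0.001]
contact_force: [-0.1, 0.2, -0.4]
grip_width: 0.0857
```

>>> carry_out --pt "0 0 0.1 0 0 1 0" --pt "0 0 0.5 0 0 1 0" --pt "0 0 0.5 0 0 1 0" --pt "0 0 0.5 0 0 1 0" --pt "0 0 0.5 0 0 1 0" --pt "0 0 0.5 0 0 1 0" --pt "0 0 0.5 0 0 1 0" --pt "0 0 0.5 0 0 1 0" --pt "0 0 0 0 0 0 0" --pt "0 0 0 0 0 0 0"

```text
time: 4.0
ee_pos: [0.6223, -0.197, 0.1059]
ee_rot: [3.129, 0.276, 0.0]
contact_force: [-0.2, -0.1, 0.6]
grip_width: 0.0857
```

Run:
```python
from h import *
o=state();print(np.round(o["qpos"],3));w=capture("wrist");np.save("w2.npy",w,allow_pickle=True)
u=proj(w,(.525,-.213,.08));print(u)
for z in(.055,.071,.085,.136): print(proj(w,(.525,-.213,z)))
x,y=int(min(max(u[0],130),510)),int(min(u[1],360));c=w["pixels"][y-120:y+120,x-130:x+130];print(x-130,y-120)
cv2.imwrite("pics/w2.png",cv2.resize(c,None,fx=2.5,fy=2.5,interpolation=cv2.INTER_CUBIC)[:600,:800])
```

```text
{'time': 4.0, 'ee_pos': [0.6223, -0.197, 0.1059], 'ee_rot': [3.1289, 0.2759, 0.0001], 'contact_force': [-0.1979, -0.0872, 0.5554], 'ft_torque': [-0.005, -0.0136, -0.0065], 'grip_width': 0.0857}
[-0.024  0.633  0.384  1.671 -0.288  0.894 -0.92 ]
[315.55560577 442.37218387]
[315.81427679 409.8859444 ]
[315.65573856 429.79376681]
[315.49605714 449.85423558]
[314.65940576 555.11398424]
185 240
```

View pics/w2.png

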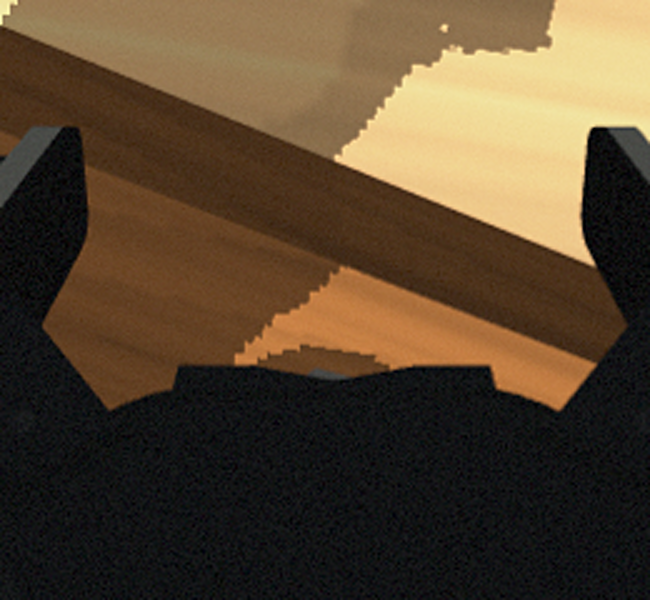

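The palm hides the arbor at about (315,430), so I'll tilt the tool 25° to look between the jaws.

>>> carry_out --pt "0 0 -0.8 0 0 0 0" --pt "0 0 0 0 -1 0 0" --pt "0 0 0 0 -1 0 0" --pt "0 0 0 0 -1 0 0" --pt "0 0 0 0 -1 0 0" --pt "0 0 0 0 -1 0 0" --pt "-0.51 0 0.24 0 0 0 0" --pt "0 0 0 0 0 0 0" --pt "0 0 0 0 0 0 0"

```text
time: 4.95
ee_pos: [0.6004, -0.2006, 0.1387]
ee_rot: [3.02, 0.264, -0.666]
contact_force: [-0.3, -0.3, 0.6]
grip_width: 0.0853
```

Run:
```python
from h import *
o=state();w=capture("wrist");np.save("w3.npy",w,allow_pickle=True)
for z in(.055,.071,.085,.136): print(proj(w,(.525,-.213,z)))
c=w["pixels"][200:390,190:440]
cv2.imwrite("pics/w3.png",cv2.resize(c,None,fx=3.15,fy=3.15,interpolation=cv2.INTER_CUBIC))
```

```text
{'time': 4.95, 'ee_pos': [0.6004, -0.2006, 0.1387], 'ee_rot': [3.0198, 0.2641, -0.666], 'contact_force': [-0.2678, -0.3199, 0.5939], 'ft_torque': [0.0852, -0.4587, 0.0337], 'grip_width': 0.0853}
[316.65543019 283.93633531]
[316.59461682 300.34737924]
[316.53623628 316.11770147]
[316.27014985 388.19401521]
```

View pics/w3.png

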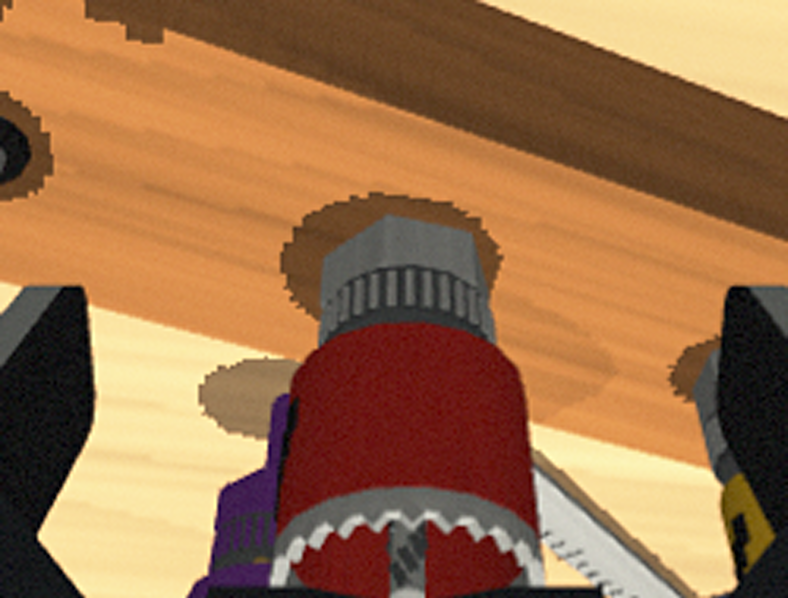

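The crop shows the arbor's hex with its lower corners near crop (325,262), (388,215), (472,232) and (495,285). The red saw is above it, between the jaws.

Run:
```python
from h import *
w=np.load("w3.npy",allow_pickle=True).item()
h=cv2.cvtColor(w["pixels"],cv2.COLOR_BGR2HSV)
Z=.0565
C=[(325,262),(388,215),(472,232),(495,288)]
P=[plane(w,(u/3.15+190-.35,v/3.15+200-.35),Z)[:2] for u,v in C];print(np.round(P,4))
for a,b in zip(P,P[1:]): d=b-a;print(np.hypot(*d).round(4),np.degrees(np.arctan2(d[1],d[0])).round(1),"flat mod60",(np.degrees(np.arctan2(d[1],d[0]))+90)%60)
m=cv2.inRange(h,(0,0,40),(180,90,255));z=np.zeros_like(m);z[262:287,285:350]=m[262:287,285:350]
n,l,s,_=cv2.connectedComponentsWithStats(z);k=1+s[1:,4].argmax();l=(l==k)
top={x:np.nonzero(l[:,x])[0].min() for x in range(640) if l[:,x].any()};print(top)
for x0,x1 in((295,312),(315,338)):
    xs=[x for x in top if x0<=x<=x1]
    Q=np.array([plane(w,(x,top[x]-.5),Z)[:2] for x in xs],np.float32);vx,vy,a,b=cv2.fitLine(Q,cv2.DIST_HUBER,0,.01,.01).ravel()
    print("edge flat mod60",(np.degrees(np.arctan2(vy,vx))+90)%60)
# saw axis: red silhouette left/right edges
r=mask(w,0,8,(255,295,375,385),s=140)
for v in range(315,352,6):
    x=np.nonzero(r[v])[0];print(v,x.min(),x.max(),(x.min()+x.max())/2)
u=(318.5,0)
```

```text
[[ 0.5247 -0.1948]
 [ 0.5431 -0.2071]
 [ 0.5409 -0.2273]
 [ 0.5226 -0.2371]]
0.0221 -33.8 flat mod60 56.15744541139572
0.0204 -96.0 flat mod60 53.95917742014355
0.0208 -151.8 flat mod60 58.15041668774279
{292: np.int64(284), 293: np.int64(281), 294: np.int64(280), 295: np.int64(280), 296: np.int64(279), 297: np.int64(278), 298: np.int64(278), 299: np.int64(277), 300: np.int64(276), 301: np.int64(276), 302: np.int64(275), 303: np.int64(274), 304: np.int64(274), 305: np.int64(273), 306: np.int64(272), 307: np.int64(272), 308: np.int64(271), 309: np.int64(270), 310: np.int64(270), 311: np.int64(269), 312: np.int64(268), 313: np.int64(268), 314: np.int64(268), 315: np.int64(269), 316: np.int64(269), 317: np.int64(269), 318: np.int64(269), 319: np.int64(269), 320: np.int64(270), 321: np.int64(270), 322: np.int64(270), 323: np.int64(270), 324: np.int64(270), 325: np.int64(271), 326: np.int64(271), 327: np.int64(271), 328: np.int64(271), 329: np.int64(271), 330: np.int64(272), 331: np.int64(272), 332: np.int64(272), 333: np.int64(272), 334: np.int64(273), 335: np.int64(273), 336: np.int64(273), 337: np.int64(273), 338: np.int64(274), 339: np.int64(274), 340: np.int64(277), 341: np.int64(280), 342: np.int64(284)}
edge flat mod60 52.955463
edge flat mod60 53.343597
315 286 352 319.0
321 282 354 318.0
327 282 356 319.0
333 284 356 320.0
339 282 357 319.5
345 281 358 319.5
351 280 358 319.0
```

>>> carry_out --pt "0.51 0 -0.24 0 0 0 0" --pt "0 0 -0.5 0 1 0 0" --pt "0 0 -0.5 0 1 0 0" --pt "0 0 -0.5 0 1 0 0" --pt "0 0 -0.5 0 1 0 0" --pt "0 0 -0.5 0 1 0 0" --pt "0 0 -0.3 0 0 -1 0" --pt "0 0 0 0 0 -1 0" --pt "0 0 0 0 0 -1 0" --pt "0 0 0 0 0 -1 0" --pt "0 0 0 0 0 -1 0" --pt "0 0 0 0 0 -1 0" --pt "0 0 0 0 0 -1 0" --pt "0 0 0 0 0 -1 0" --pt "0 0 0 0 0 -1 0" --pt "0 0 0 0 0 -1 0" --pt "0 0 0 0 0 -1 0" --pt "0 0 0 0 0 -1 0" --pt "0 0 0 0 0 -1 0" --pt "0 0 0 0 0 -1 0"

```text
time: 7.0
ee_pos: [0.6479, -0.1918, 0.2467]
ee_rot: [2.401, 2.023, 0.002]
contact_force: [-0.2, -0.1, -0.5]
grip_width: 0.0856
```

>>> carry_out --pt "0 0 0 0 0 -1 0" --pt "0 0 0 0 0 -1 0" --pt "0 0 0 0 0 -1 0" --pt "0 0 0 0 0 -1 0" --pt "0 0 0 0 0 -1 0" --pt "0 0 0 0 0 -1 0" --pt "0 0 0 0 0 -1 0" --pt "0 0 0 0 0 -1 0" --pt "0 0 0 0 0 -1 0" --pt "0 0 0 0 0 -1 0" --pt "0 0 0 0 0 -1 0" --pt "0 0 0 0 0 -1 0" --pt "0 0 0 0 0 -1 0" --pt "0 0 0 0 0 -1 0" --pt "0 0 0 0 0 -1 0" --pt "0 0 0 0 0 -1 0" --pt "0 0 0 0 0 -1 0" --pt "0 0 0 0 0 -1 0" --pt "0 0 0 0 0 -1 0" --pt "0 0 0 0 0 -1 0"

```text
time: 9.0
ee_pos: [0.6479, -0.192, 0.2467]
ee_rot: [-0.005, 3.139, -0.001]
contact_force: [0.2, -0.1, 0.5]
grip_width: 0.0851
```

>>> carry_out --pt "0 0 0 0 0 -1 0" --pt "0 0 0 0 0 -1 0" --pt "0 0 0 0 0 -1 0" --pt "0 0 0 0 0 -1 0" --pt "0 0 0 0 0 -1 0" --pt "0 0 0 0 0 -1 0" --pt "0 0 0 0 0 -1 0" --pt "0 0 0 0 0 0 0"

```text
time: 9.8
ee_pos: [0.6478, -0.192, 0.2465]
ee_rot: [-0.946, 2.994, -0.002]
contact_force: [-0.2, 0.5, 0.6]
grip_width: 0.0854
```

```bash
cat >> h.py <<'E'
def togo(xyz,toolx=None):
    """units of tool shift/turn to reach TCP xyz pointing down with tool x at angle toolx (deg)"""
    o=observe();r=R.from_rotvec(o["ee_rot"]);x=r.as_matrix()[:,0];a=np.degrees(np.arctan2(x[1],x[0]))
    s=r.inv().apply(np.array(xyz)-o["ee_pos"])/.04;print("t",round(o["time"],2),"pos",np.round(o["ee_pos"],4),"toolx",round(a,2),"tilt",np.round(r.as_matrix()[:2,2],4),"shift",s.round(3),"turn",None if toolx is None else round(-((toolx-a+180)%360-180)/5,3),"q",np.round(o["qpos"],2),"F",np.round(o["contact_force"],2),"M",np.round(o["ft_torque"],3),"w",round(float(o["grip_width"]),4));return o
E
python3 - <<'E'
from h import *
togo((.524,-.2155,.25),215)
E
```

```text
t 9.8 pos [ 0.6478 -0.192   0.2465] toolx -144.94 tilt [ 0.0019 -0.0006] shift [ 2.871  1.298 -0.094] turn 0.011 q [ 0.46  0.55 -0.4   1.41  0.22  1.22  2.22] F [-0.23  0.52  0.62] M [ 0.003 -0.007 -0.001] w 0.0854
```

>>> carry_out --pt "0.95 0.43 0 0 0 0 0" --pt "0.95 0.43 0 0 0 0 0" --pt "0.95 0.43 0 0 0 0 0" --pt "0 0 0 0 0 0 0" --pt "0 0 0 0 0 0 0"

```text
time: 10.3
ee_pos: [0.5244, -0.2154, 0.2464]
ee_rot: [-0.939, 2.997, -0.003]
contact_force: [0.7, 0.0, 0.4]
grip_width: 0.0851
```

Run:
```python
from h import *
togo((.524,-.2155,.107),215)
w=capture("wrist");np.save("w4.npy",w,allow_pickle=True)
print(proj(w,(.524,-.2155,.136)),proj(w,(.524+.0255,-.2155,.136)))
cv2.imwrite("pics/w4.png",w["pixels"])
```

```text
t 10.3 pos [ 0.5244 -0.2154  0.2464] toolx -145.21 tilt [ 0.0019 -0.0013] shift [0.011 0.011 3.486] turn -0.042 q [ 0.61  0.38 -0.43  1.69  0.17  1.11  2.31] F [0.67 0.   0.41] M [-0.015  0.011  0.012] w 0.0851
[318.84318529 241.14143302] [299.76799835 267.53956876]
```

View pics/w4.png

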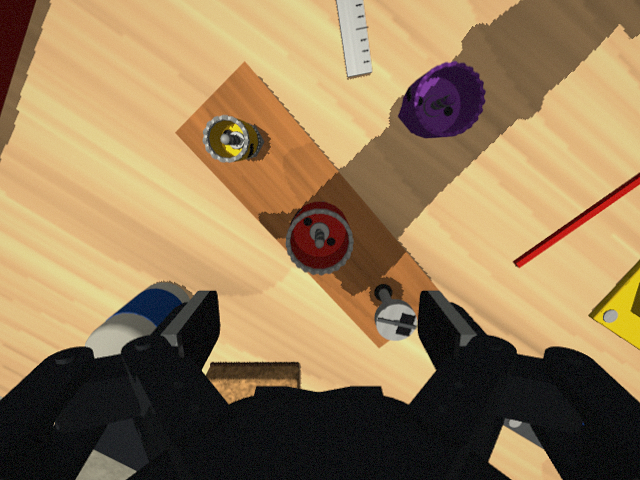

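The saw mouth shows as a circle centred near (319,239), within 2 mm of the prediction (319,241). The neighbours are clear of the fingers, so I'll go down and grip.

>>> carry_out --pt "0.03 0 0.7 0 0 -0.04 0" --pt "0 0 0.7 0 0 0 0" --pt "0 0 0.7 0 0 0 0" --pt "0 0 0.7 0 0 0 0" --pt "0 0 0.68 0 0 0 0" --pt "0 0 0 0 0 0 0" --pt "0 0 0 0 0 0 0.3" --pt "0 0 0 0 0 0 1" --pt "0 0 0 0 0 0 1" --pt "0 0 0 0 0 0 1" --pt "0 0 0 0 0 0 1" --pt "0 0 0 0 0 0 1" --pt "0 0 0 0 0 0 1" --grip_force 50

```text
time: 11.65
ee_pos: [0.5249, -0.2153, 0.1077]
ee_rot: [-0.949, 2.992, -0.003]
contact_force: [-0.4, 1.3, 7.0]
grip_width: 0.0502
```

Run:
```python
from h import *
togo((.524,-.2155,.107),215)
w=capture("wrist");np.save("w5.npy",w,allow_pickle=True)
```

```text
t 11.65 pos [ 0.5249 -0.2153  0.1077] toolx -144.8 tilt [ 0.0032 -0.0008] shift [0.02  0.009 0.018] turn 0.04 q [ 0.58  0.53 -0.39  1.85  0.27  0.82  2.23] F [-0.4   1.32  7.02] M [ 0.25   0.054 -0.075] w 0.0502
```

>>> carry_out --pt "0 0 -0.15 0 0 0 1" --pt "0 0 -0.4 0 0 0 1" --pt "0 0 -0.7 0 0 0 1" --pt "0 0 -0.8 0 0 0 1" --pt "0 0 -0.8 0 0 0 1" --pt "0 0 -0.6 0 0 0 1" --pt "0 0 -0.15 0 0 0 1" --pt "0 0 0 0 0 0 1" --pt "0 0 0 0 0 0 1"

```text
time: 12.6
ee_pos: [0.5225, -0.2154, 0.2485]
ee_rot: [0.949, -2.993, -0.002]
contact_force: [-0.4, 0.7, -5.5]
grip_width: 0.05
```

>>> carry_out --pt "-0.3 0.3 0 0 0 0 1" --pt "-0.6 0.6 0 0 0 0 1" --pt "-0.75 0.75 0 0 0 0 1" --pt "-0.75 0.75 0 0 0 0 1" --pt "-0.75 0.75 0 0 0 0 1" --pt "-0.75 0.75 0 0 0 0 1" --pt "-0.75 0.75 0 0 0 0 1" --pt "-0.75 0.75 0 0 0 0 1" --pt "-0.75 0.75 0 0 0 0 1" --pt "-0.75 0.75 0 0 0 0 1" --pt "-0.75 0.75 0 0 0 0 1" --pt "-0.5 0.5 0 0 0 0 1" --pt "-0.1 0.1 0 0 0 -0.6 1" --pt "0 0 0.3 0 0 -0.6 1" --pt "0 0 0.5 0 0 -0.4 1" --pt "0 0 0.4 0 0 0 1" --pt "0 0 0 0 0 0 1" --pt "0 0 0 0 0 0 1" --pt "0 0 0 0 0 0 1"

```text
time: 14.5
ee_pos: [0.6033, 0.2448, 0.2024]
ee_rot: [-1.156, 2.921, 0.0]
contact_force: [0.0, -0.2, -5.2]
grip_width: 0.05
```

Run:
```python
from h import *
togo((.5572,.1979,.2),223)
w=capture("wrist");np.save("w6.npy",w,allow_pickle=True);print(proj(w,(.5572,.1979,.062)))
cv2.imwrite("pics/w6.png",w["pixels"])
s=capture("side");np.save("s6.npy",s,allow_pickle=True)
```

```text
t 14.5 pos [0.6033 0.2448 0.2024] toolx -136.81 tilt [0.0005 0.0005] shift [ 1.641 -0.066  0.059] turn 0.038 q [-0.12  0.57 -0.54  1.52  0.31  1.13  1.6 ] F [ 0.05 -0.19 -5.19] M [ 0.047 -0.029 -0.021] w 0.05
[314.83030866 150.37158585]
```

View pics/w6.png

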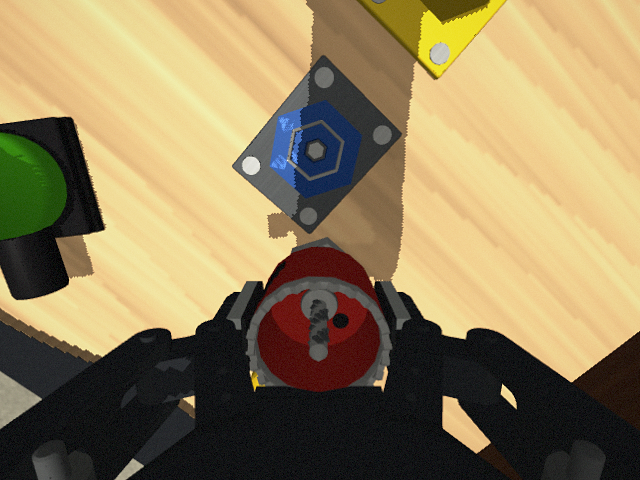

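The wrist picture shows the arbor held upright, with the drill tip near (319,353). The pocket ring is ahead of it at (316,150). The hex edge just shows at (325,240).

Run:
```python
from h import *
w=np.load("w6.npy",allow_pickle=True).item()
h=cv2.cvtColor(w["pixels"],cv2.COLOR_BGR2HSV)
blue=cv2.inRange(h,(100,110,25),(130,255,255));z=np.zeros_like(blue);z[85:210,250:375]=blue[85:210,250:375]
cnt,hi=cv2.findContours(z,cv2.RETR_CCOMP,cv2.CHAIN_APPROX_NONE)
for c,q in zip(cnt,hi[0]):
    if cv2.contourArea(c)<1000: continue
    P=np.array([plane(w,p,.062)[:2] for p in c[:,0].astype(float)]);print("hole" if q[3]>=0 else "out",hexfit(P))
o=observe();r=R.from_rotvec(o["ee_rot"])
t=plane(w,(318.5,355),.2357);print("tip",t.round(4),"in tool",r.inv().apply(t-o["ee_pos"]).round(4))
v=proj(w,np.array(o["ee_pos"])+[0,0,.0333]);print("tcp axis at tip height",v)
# hex edge peeking: grey pixels in front of saw
I=w["pixels"][228:256,285:360]
cv2.imwrite("pics/w6c.png",cv2.resize(w["pixels"][225:415,230:410],None,fx=3.15,fy=3.15,interpolation=cv2.INTER_CUBIC))
```

```text
out (array([0.55706472, 0.1978859 ]), np.float64(1.2306155709329083), np.float64(0.01695307737765276), np.float64(0.020449722338546507), np.float64(0.0005502301384465928))
out (array([0.55716655, 0.19802631]), np.float64(1.1052615935384864), np.float64(0.03229914064055698), np.float64(0.03784899241028869), np.float64(0.0010148554366515414))
hole (array([0.55726177, 0.19808497]), np.float64(1.341255256110447), np.float64(0.020805510700201618), np.float64(0.024617096391241256), np.float64(0.0006115135337696439))
tip [0.6019 0.2438 0.2357] in tool [ 0.0017  0.0003 -0.0329]
tcp axis at tip height [317.69405333 360.23827113]
```

View pics/w6c.png

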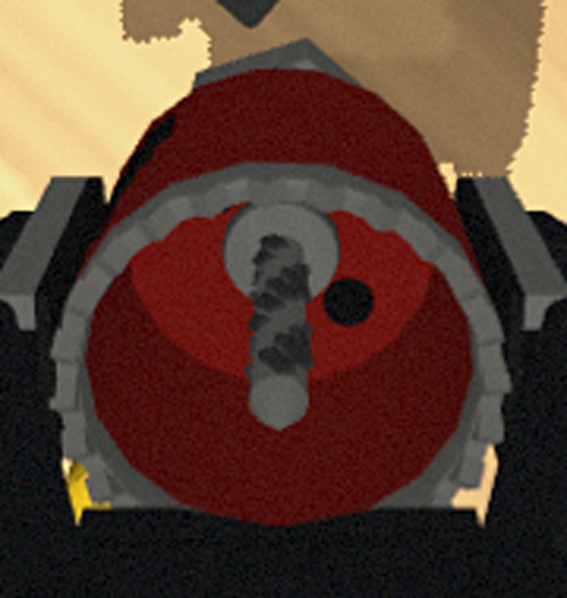

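The crop shows the hex corner at crop (307,40), with edges running to (197,75) and (365,85). The drill tip's end is centred at (280,402).

Run:
```python
from h import *
w=np.load("w6.npy",allow_pickle=True).item()
f=lambda u,v,z: plane(w,(u/3.15+230-.35,v/3.15+225-.35),z)
o=observe();r=R.from_rotvec(o["ee_rot"]);
t=f(280,402,.2357);print("tip tool",r.inv().apply(t-o["ee_pos"]).round(4),t)
z=.1512;A,B,C=[f(*p,z) for p in((307,40),(197,75),(365,85))]
for P,Q in((A,B),(A,C)):
    d=Q-P;print(np.hypot(*d[:2]).round(4),"flat mod60",(np.degrees(np.arctan2(d[1],d[0]))+90)%60)
c=(r.apply([.0022,.0002,0])+o["ee_pos"]);d=A-c;print("corner r",np.hypot(*d[:2]),"corner-30 mod 60",(np.degrees(np.arctan2(d[1],d[0]))-30)%60)
T=np.array([.5572,.1980,.2])-r.apply([.0022,.0002,0]);togo(T,223)
```

```text
tip tool [ 0.0027  0.0003 -0.0329] [0.60115443 0.24309434 0.2357    ]
0.0207 flat mod60 1.4762214582894302
0.0134 flat mod60 4.586881429288866
corner r 0.017726011536948524 corner-30 mod 60 57.14319279283552
t 14.6 pos [0.6034 0.2448 0.2028] toolx -136.81 tilt [0.0012 0.0006] shift [ 1.587 -0.068  0.068] turn 0.038 q [-0.12  0.57 -0.54  1.52  0.31  1.13  1.6 ] F [-0.86  0.54 -4.9 ] M [-0.012  0.014 -0.003] w 0.05
```

Run:
```python
from h import *
w=np.load("w6.npy",allow_pickle=True).item()
f=lambda u,v,z: plane(w,(u/3.15+230-.35,v/3.15+225-.35),z)
o=observe();r=R.from_rotvec(o["ee_rot"]);L=lambda u,v,z:r.inv().apply(f(u,v,z)-o["ee_pos"]).round(4)
z0=.2026-.0527
print("rim front",L(280,163,z0+.081)-[.0255,0,0],"rim left/right",L(53,350,z0+.081),L(510,350,z0+.081))
print("cup bottom front",L(285,69,z0+.037)-[.0255,0,0])
print("hex",L(307,40,z0+.0015))
s=np.load("s6.npy",allow_pickle=True).item();a=capture("scene")
for n,c in(("side",s),("scene",a)):
    u=proj(c,o["ee_pos"]).astype(int);print(n,u)
    k=c["pixels"][u[1]-45:u[1]+50,u[0]-35:u[0]+35];cv2.imwrite(f"pics/{n}6.png",cv2.resize(k,None,fx=5,fy=5,interpolation=cv2.INTER_CUBIC))
cv2.imwrite("pics/both6.png",np.hstack([cv2.imread("pics/side6.png"),cv2.imread("pics/scene6.png")]))
```

```text
rim front [ 0.002   0.0003 -0.0281] rim left/right [ 0.0059 -0.0243 -0.0281] [ 0.0059  0.0251 -0.0281]
cup bottom front [-0.001   0.001   0.0159]
hex [0.0194 0.0051 0.0514]
side [263 133]
scene [477 201]
```

View pics/both6.png

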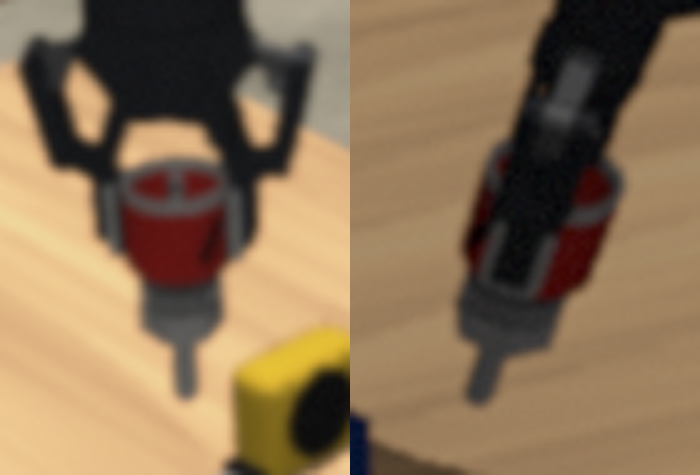

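>>> carry_out --pt "0 0 0 0 0.46 0.04 1" --pt "0.5 -0.02 0 0 0 0 1" --pt "0.6 -0.02 0 0 0 0 1" --pt "0.5 -0.03 0 0 0 0 1" --pt "0 0 0.5 0 0 0 1" --pt "0 0 0.5 0 0 0 1" --pt "0 0 0 0 0 0 1" --pt "0 0 0 0 0 0 1"

```text
time: 15.45
ee_pos: [0.5572, 0.198, 0.1652]
ee_rot: [1.138, -2.888, 0.023]
contact_force: [1.2, -0.5, -4.1]
grip_width: 0.05
```

Run:
```python
from h import *
p=np.array([.5572,.1980]);x=np.array([np.cos(np.radians(223.2)),np.sin(np.radians(223.2))]);y=np.array([x[1],-x[0]])
q=p-.0011*x-.0003*y
togo((*q,.150),223);togo((*q,.1027),223)
w=capture("wrist");np.save("w7.npy",w,allow_pickle=True)
cv2.imwrite("pics/w7c.png",cv2.resize(w["pixels"][195:405,210:430],None,fx=2.7,fy=2.7,interpolation=cv2.INTER_CUBIC))
```

```text
t 15.45 pos [0.5572 0.198  0.1652] toolx -137.0 tilt [-0.029  -0.0272] shift [-0.044 -0.008  0.38 ] turn 0.0 q [-0.07  0.54 -0.54  1.69  0.32  1.04  1.6 ] F [ 1.2  -0.53 -4.11] M [ 0.1   -0.066  0.044] w 0.05
t 15.45 pos [0.5572 0.198  0.1652] toolx -137.0 tilt [-0.029  -0.0272] shift [-0.091 -0.007  1.561] turn 0.0 q [-0.07  0.54 -0.54  1.69  0.32  1.04  1.6 ] F [ 1.2  -0.53 -4.11] M [ 0.1   -0.066  0.044] w 0.05
```

View pics/w7c.png

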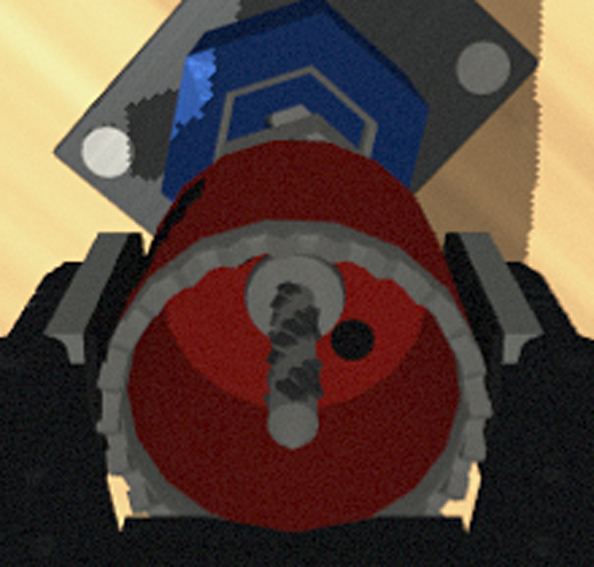

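The crop shows the hex edges parallel to the pocket ring, with the hex apex lined up under the ring's apex. I'll go down in steps.

>>> carry_out --pt "-0.045 -0.01 0.2 0 0 0 1" --pt "-0.02 0 0.5 0 0 0 1" --pt "-0.015 0 0.4 0 0 0 1" --pt "-0.003 0 0.08 0 0 0 1" --pt "-0.003 0 0.08 0 0 0 1" --pt "-0.003 0 0.08 0 0 0 1" --pt "0 0 0 0 0 0 1"

```text
time: 16.2
ee_pos: [0.5586, 0.1986, 0.1112]
ee_rot: [1.138, -2.889, 0.023]
contact_force: [0.0, 0.0, -5.0]
grip_width: 0.0496
```

Run:
```python
from h import *
p=np.array([.5572,.1980]);x=np.array([np.cos(np.radians(223.2)),np.sin(np.radians(223.2))]);y=np.array([x[1],-x[0]])
q=p-.0011*x-.0003*y
togo((*q,.1027),223)
```

```text
t 16.2 pos [0.5586 0.1986 0.1112] toolx -137.01 tilt [-0.0286 -0.0272] shift [-0.001  0.005  0.213] turn -0.001 q [-0.09  0.6  -0.52  1.74  0.36  0.94  1.56] F [ 0.03  0.01 -5.03] M [ 0.011 -0.082  0.013] w 0.0496
```

>>> carry_out --pt "-0.002 0 0.05 0 0 0 1" --pt "-0.002 0 0.05 0 0 0 1" --pt "-0.002 0 0.05 0 0 0 1" --pt "-0.001 0 0.03 0 0 0 1" --pt "0 0 0.02 0 0 0 1" --pt "0 0 0 0 0 0 1"

```text
time: 16.8
ee_pos: [0.5583, 0.1984, 0.1034]
ee_rot: [1.138, -2.889, 0.023]
contact_force: [-2.3, -1.4, 2.7]
grip_width: 0.0499
```

Run:
```python
from h import *
togo((.5577,.1986,.1027),223)
```

```text
t 16.8 pos [0.5583 0.1984 0.1034] toolx -137.01 tilt [-0.0289 -0.0275] shift [0.007 0.014 0.017] turn -0.001 q [-0.09  0.61 -0.51  1.74  0.37  0.93  1.56] F [-2.35 -1.38  2.66] M [-0.264  0.445 -0.006] w 0.0499
```

>>> carry_out --pt "0 0 0.02 0 0 0 1" --pt "0 0 0.02 0 0 0 1" --pt "0 0 0 0 0 0 1"

```text
time: 17.1
ee_pos: [0.5584, 0.1986, 0.1031]
ee_rot: [1.138, -2.889, 0.024]
contact_force: [-5.8, -3.5, 17.2]
grip_width: 0.05
```

Run:
```python
from h import *
togo((.5577,.1986,.1027),223)
```

```text
t 17.1 pos [0.5584 0.1986 0.1031] toolx -137.0 tilt [-0.0279 -0.0276] shift [0.012 0.013 0.01 ] turn -0.001 q [-0.09  0.61 -0.51  1.74  0.37  0.93  1.56] F [-5.82 -3.52 17.2 ] M [-0.847  1.412 -0.007] w 0.05
```

Seated: the floor met stiffly at the expected height. I'll release, straighten the tool, wind the wrist back anticlockwise and regrip centred for the screwing.

>>> carry_out --pt "0 0 -0.02 0 0 0 1" --pt "0 0 0 0 0 0 0.7" --pt "0 0 0 0 0 0 0" --pt "0 0 0 0 0 0 0" --pt "0 0 0 0 0 0 0" --pt "0 0 0 0 0 0 0" --pt "0 0 0 0 -0.46 0 0" --pt "0 0 0 0 0 -1 0" --pt "0 0 0 0 0 -1 0" --pt "0 0 0 0 0 -1 0" --pt "0 0 0 0 0 -1 0" --pt "0 0 0 0 0 -1 0" --pt "0 0 0 0 0 -1 0" --pt "0 0 0 0 0 -1 0" --pt "0 0 0 0 0 -1 0" --pt "0 0 0 0 0 -1 0" --pt "0 0 0 0 0 -1 0" --pt "0 0 0 0 0 0 0" --pt "0 0 0 0 0 0 0"

```text
time: 19.0
ee_pos: [0.5583, 0.1983, 0.102]
ee_rot: [-2.276, 2.166, 0.0]
contact_force: [0.3, 0.2, -0.1]
grip_width: 0.0852
```

Run:
```python
from h import *
o=togo((.5572,.1980,.103),273)
w=capture("wrist");np.save("w8.npy",w,allow_pickle=True)
print("tip predicted",proj(w,(.5572,.198,.136)),proj(w,(.5572,.198,.131)))
cv2.imwrite("pics/w8c.png",cv2.resize(w["pixels"][195:405,210:430],None,fx=2.7,fy=2.7,interpolation=cv2.INTER_CUBIC))
```

```text
t 19.0 pos [0.5583 0.1983 0.102 ] toolx -87.16 tilt [-0.0001  0.0001] shift [ 0.007  0.027 -0.026] turn -0.032 q [ 0.06  0.65 -0.74  1.76  0.53  0.93  2.29] F [ 0.29  0.16 -0.08] M [-0.017  0.005  0.012] w 0.0852
tip predicted [320.00611864 359.19125514] [319.93280545 350.29283168]
```

View pics/w8c.png

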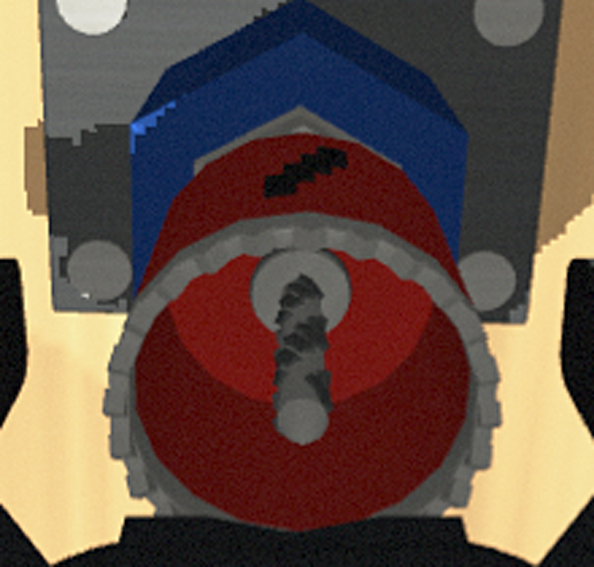

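The arbor stands in the pocket with the tool square above it. The tip shows at (322,351), the same offset from prediction as when it was held, so the earlier tilt reading was a close-range camera bias. I'll regrip and press down lightly.

>>> carry_out --pt "0.007 0.027 0 0 0 0 0" --pt "0 0 0 0 0 0 0.5" --pt "0 0 0 0 0 0 1" --pt "0 0 0 0 0 0 1" --pt "0 0 0 0 0 0 1" --pt "0 0 0 0 0 0 1" --pt "0 0 0 0 0 0 1" --pt "0 0 0 0 0 0 1" --grip_force 60

```text
time: 19.85
ee_pos: [0.5573, 0.1981, 0.1024]
ee_rot: [-2.278, 2.163, -0.001]
contact_force: [-1.1, -0.9, 4.8]
grip_width: 0.0499
```

Run:
```python
from h import *
togo((.5572,.1980,.102),273)
```

```text
t 19.85 pos [0.5573 0.1981 0.1024] toolx -87.01 tilt [ 0.0004 -0.    ] shift [0.003 0.002 0.009] turn -0.002 q [ 0.06  0.65 -0.74  1.77  0.53  0.93  2.29] F [-1.06 -0.92  4.85] M [-0.191  0.298 -0.007] w 0.0499
```

>>> carry_out --pt "0 0 0.003 0 0 1 1" --pt "0 0 0.0005 0 0 1 1" --pt "0 0 0.0005 0 0 1 1" --pt "0 0 0.0005 0 0 1 1" --pt "0 0 0.0005 0 0 1 1" --pt "0 0 0.0005 0 0 1 1" --pt "0 0 0.0005 0 0 1 1" --pt "0 0 0.0005 0 0 1 1" --pt "0 0 0.0005 0 0 1 1" --pt "0 0 0.0005 0 0 1 1" --pt "0 0 0.0005 0 0 1 1" --pt "0 0 0.0005 0 0 1 1" --pt "0 0 0.0005 0 0 1 1" --pt "0 0 0.0005 0 0 1 1" --pt "0 0 0.0005 0 0 1 1" --pt "0 0 0.0005 0 0 1 1" --pt "0 0 0.0005 0 0 1 1" --pt "0 0 0.0005 0 0 1 1" --pt "0 0 0.0005 0 0 1 1" --pt "0 0 0.0005 0 0 1 1"

```text
time: 21.85
ee_pos: [0.5572, 0.1981, 0.1019]
ee_rot: [0.197, 3.135, 0.0]
contact_force: [-1.9, 0.1, 5.9]
grip_width: 0.0502
```

Run:
```python
from h import *
togo((.5572,.1980,.102),173)
```

```text
t 21.85 pos [0.5572 0.1981 0.1019] toolx 172.8 tilt [ 0.0005 -0.    ] shift [ 0.001 -0.003 -0.001] turn -0.04 q [-0.23  0.55 -0.29  1.79  0.21  0.82  0.82] F [-1.88  0.1   5.86] M [-0.223  0.395  0.075] w 0.0502
```

>>> carry_out --pt "0 0 0.0005 0 0 1 1" --pt "0 0 0.0005 0 0 1 1" --pt "0 0 0.0005 0 0 1 1" --pt "0 0 0.0005 0 0 1 1" --pt "0 0 0.0005 0 0 1 1" --pt "0 0 0.0005 0 0 1 1" --pt "0 0 0.0005 0 0 1 1" --pt "0 0 0.0005 0 0 0.8 1"

```text
time: 22.65
ee_pos: [0.5572, 0.1981, 0.1018]
ee_rot: [1.232, 2.889, 0.0]
contact_force: [-2.3, -1.0, 6.9]
grip_width: 0.0501
```

Run:
```python
from h import *
togo((.5572,.1980,.102),134)
```

```text
t 22.65 pos [0.5572 0.1981 0.1018] toolx 133.8 tilt [0.0005 0.    ] shift [-0.001 -0.003 -0.005] turn -0.039 q [-0.35  0.54 -0.11  1.81  0.08  0.8   0.26] F [-2.31 -1.05  6.86] M [-0.277  0.355  0.097] w 0.0501
```

>>> carry_out --pt "0 0 0.0003 0 0 0.6 1" --pt "0 0 0.0003 0 0 0.6 1" --pt "0 0 0.0003 0 0 0.6 1"

```text
time: 22.95
ee_pos: [0.5572, 0.1981, 0.1018]
ee_rot: [1.453, 2.785, 0.0]
contact_force: [-2.2, -0.0, 6.7]
grip_width: 0.0497
```

Run:
```python
from h import *
togo((.5572,.1980,.102),125)
```

```text
t 22.95 pos [0.5572 0.1981 0.1018] toolx 124.88 tilt [0.0005 0.    ] shift [-0.001 -0.002 -0.006] turn -0.024 q [-0.38  0.53 -0.07  1.81  0.05  0.8   0.13] F [-2.17 -0.02  6.66] M [-0.282  0.389  0.025] w 0.0497
```

>>> carry_out --pt "0 0 0.0003 0 0 0.6 1" --pt "0 0 0.0003 0 0 0.6 1" --pt "0 0 0.0003 0 0 0.6 1"

```text
time: 23.25
ee_pos: [0.5572, 0.1981, 0.1017]
ee_rot: [1.667, 2.662, 0.0]
contact_force: [-1.9, -1.3, 6.7]
grip_width: 0.0498
```

Run:
```python
from h import *
togo((.5572,.1980,.102),116)
```

```text
t 23.25 pos [0.5572 0.1981 0.1017] toolx 115.88 tilt [0.0004 0.0001] shift [-0.002 -0.002 -0.007] turn -0.024 q [-0.41  0.53 -0.03  1.81  0.02  0.8  -0.  ] F [-1.95 -1.25  6.71] M [-0.234  0.418  0.057] w 0.0498
```

>>> carry_out --pt "0 0 0.0003 0 0 0.6 1" --pt "0 0 0.0003 0 0 0.6 1" --pt "0 0 0.0003 0 0 0.6 1"

```text
time: 23.55
ee_pos: [0.5573, 0.1981, 0.1017]
ee_rot: [1.871, 2.523, 0.001]
contact_force: [-1.8, -1.8, 6.0]
grip_width: 0.0502
```

Run:
```python
from h import *
togo((.5572,.1980,.102),107)
```

```text
t 23.55 pos [0.5573 0.1981 0.1017] toolx 106.88 tilt [0.0004 0.0001] shift [-0.003 -0.002 -0.008] turn -0.023 q [-0.44  0.53  0.01  1.81 -0.01  0.8  -0.13] F [-1.78 -1.78  6.01] M [-0.206  0.372  0.007] w 0.0502
```

>>> carry_out --pt "0 0 0.0003 0 0 0.6 1" --pt "0 0 0.0003 0 0 0.6 1" --pt "0 0 0.0003 0 0 0.6 1"

```text
time: 23.85
ee_pos: [0.5572, 0.1981, 0.1017]
ee_rot: [2.063, 2.369, 0.001]
contact_force: [-1.7, -0.7, 6.0]
grip_width: 0.0497
```

Run:
```python
from h import *
togo((.5572,.1980,.102),98)
```

```text
t 23.85 pos [0.5572 0.1981 0.1017] toolx 97.88 tilt [0.0004 0.0001] shift [-0.003 -0.001 -0.009] turn -0.023 q [-0.47  0.53  0.05  1.82 -0.04  0.79 -0.26] F [-1.73 -0.69  6.03] M [-0.178  0.39   0.054] w 0.0497
```

>>> carry_out --pt "0 0 0.0003 0 0 0.6 1" --pt "0 0 0.0003 0 0 0.6 1" --pt "0 0 0.0003 0 0 0.6 1"

```text
time: 24.15
ee_pos: [0.5572, 0.1981, 0.1016]
ee_rot: [2.243, 2.199, 0.001]
contact_force: [-1.5, -0.1, 6.8]
grip_width: 0.0501
```

Run:
```python
from h import *
togo((.5572,.1980,.102),89)
```

```text
t 24.15 pos [0.5572 0.1981 0.1016] toolx 88.88 tilt [0.0004 0.0001] shift [-0.003 -0.001 -0.009] turn -0.024 q [-0.5   0.53  0.1   1.82 -0.07  0.79 -0.39] F [-1.53 -0.06  6.78] M [-0.203  0.394  0.056] w 0.0501
```

>>> carry_out --pt "0 0 0.0003 0 0 0.6 1" --pt "0 0 0.0003 0 0 0.6 1" --pt "0 0 0.0003 0 0 0.6 1"

```text
time: 24.45
ee_pos: [0.5573, 0.1981, 0.1016]
ee_rot: [2.409, 2.017, 0.001]
contact_force: [-0.7, -0.8, 6.7]
grip_width: 0.0497
```

Run:
```python
from h import *
togo((.5572,.1980,.102),80)
```

```text
t 24.45 pos [0.5573 0.1981 0.1016] toolx 79.88 tilt [0.0004 0.0001] shift [-0.003 -0.001 -0.01 ] turn -0.023 q [-0.53  0.53  0.14  1.82 -0.1   0.79 -0.52] F [-0.72 -0.84  6.72] M [-0.207  0.42   0.036] w 0.0497
```

>>> carry_out --pt "0 0 0.0003 0 0 0.6 1" --pt "0 0 0.0003 0 0 0.6 1" --pt "0 0 0.0003 0 0 0.6 1"

```text
time: 24.75
ee_pos: [0.5573, 0.1981, 0.1016]
ee_rot: [2.559, 1.822, 0.001]
contact_force: [-1.8, -1.3, 5.8]
grip_width: 0.0499
```

Run:
```python
from h import *
togo((.5572,.1980,.102),71)
```

```text
t 24.75 pos [0.5573 0.1981 0.1016] toolx 70.89 tilt [0.0005 0.0002] shift [-0.004 -0.    -0.011] turn -0.023 q [-0.56  0.54  0.18  1.82 -0.13  0.79 -0.65] F [-1.85 -1.29  5.76] M [-0.186  0.363  0.043] w 0.0499
```

>>> carry_out --pt "0 0 0.0003 0 0 0.6 1" --pt "0 0 0.0003 0 0 0.6 1" --pt "0 0 0.0003 0 0 0.6 1"

```text
time: 25.05
ee_pos: [0.5573, 0.1982, 0.1015]
ee_rot: [2.694, 1.615, 0.001]
contact_force: [-0.3, -1.2, 5.6]
grip_width: 0.0497
```

Run:
```python
from h import *
togo((.5572,.1980,.102),62)
```

```text
t 25.05 pos [0.5573 0.1982 0.1015] toolx 61.89 tilt [0.0006 0.0002] shift [-0.005 -0.001 -0.012] turn -0.022 q [-0.59  0.54  0.22  1.83 -0.16  0.79 -0.77] F [-0.3  -1.23  5.61] M [-0.118  0.116  0.112] w 0.0497
```

>>> carry_out --pt "0 0 0.0003 0 0 0.6 1"

```text
time: 25.15
ee_pos: [0.5578, 0.1983, 0.1016]
ee_rot: [2.735, 1.544, 0.002]
contact_force: [0.5, 0.8, 4.1]
grip_width: 0.0499
```

Run:
```python
from h import *
togo((.5572,.1980,.102),59)
```

```text
t 25.15 pos [0.5578 0.1983 0.1016] toolx 58.9 tilt [0.0015 0.0005] shift [-0.014 -0.008 -0.011] turn -0.021 q [-0.6   0.54  0.24  1.83 -0.17  0.79 -0.82] F [0.49 0.84 4.1 ] M [ 0.135 -0.069  0.248] w 0.0499
```

>>> carry_out --pt "0 0 0.0003 0 0 0.6 1"

```text
time: 25.25
ee_pos: [0.5577, 0.1984, 0.1015]
ee_rot: [2.774, 1.474, 0.002]
contact_force: [0.9, -0.6, 5.2]
grip_width: 0.05
```

Run:
```python
from h import *
togo((.5572,.1980,.102),56)
```

```text
t 25.25 pos [0.5577 0.1984 0.1015] toolx 55.99 tilt [0.0015 0.0002] shift [-0.016 -0.005 -0.012] turn -0.003 q [-0.61  0.54  0.25  1.83 -0.18  0.79 -0.86] F [ 0.88 -0.58  5.21] M [-0.182 -0.058  1.583] w 0.05
```

Hard bottom: the torque jumped to 1.6 N m once the arbor's slack in the pocket was taken up. Now I'll unload in small steps to find the zero reference.

>>> carry_out --pt "0 0 0 0 0 -0.2 1"

```text
time: 25.35
ee_pos: [0.5577, 0.1984, 0.1015]
ee_rot: [2.76, 1.499, 0.002]
contact_force: [-0.8, -0.7, 5.6]
grip_width: 0.0501
```

Run:
```python
from h import *
togo((.5572,.1980,.102),57)
```

```text
t 25.35 pos [0.5577 0.1984 0.1015] toolx 57.02 tilt [ 0.0016 -0.0001] shift [-0.016 -0.006 -0.011] turn 0.004 q [-0.61  0.54  0.25  1.83 -0.18  0.79 -0.84] F [-0.84 -0.68  5.55] M [-0.174 -0.056  0.427] w 0.0501
```

>>> carry_out --pt "0 0 0 0 0 -0.2 1"

```text
time: 25.45
ee_pos: [0.5577, 0.1984, 0.1016]
ee_rot: [2.746, 1.524, 0.002]
contact_force: [0.3, -0.3, 4.2]
grip_width: 0.05
```

Run:
```python
from h import *
togo((.5572,.1980,.102),58)
```

```text
t 25.45 pos [0.5577 0.1984 0.1016] toolx 58.06 tilt [0.0015 0.0004] shift [-0.016 -0.006 -0.011] turn 0.013 q [-0.6   0.54  0.24  1.83 -0.17  0.79 -0.83] F [ 0.26 -0.29  4.22] M [-0.01   0.015 -0.044] w 0.05
```

>>> carry_out --pt "0 0 0 0 0 -0.2 1"

```text
time: 25.55
ee_pos: [0.5577, 0.1984, 0.1015]
ee_rot: [2.733, 1.548, 0.002]
contact_force: [0.3, 0.3, 5.7]
grip_width: 0.05
```

Run:
```python
from h import *
togo((.5572,.1980,.102),59)
```

```text
t 25.55 pos [0.5577 0.1984 0.1015] toolx 59.05 tilt [0.0014 0.0006] shift [-0.016 -0.006 -0.011] turn 0.01 q [-0.6   0.54  0.24  1.83 -0.17  0.79 -0.81] F [0.29 0.28 5.74] M [ 0.023  0.032 -0.058] w 0.05
```

The torque crosses zero at tool x ≈ 57.45°, so the target is 147.45°. I'll back off 88.4° more, following the thread up and keeping the light press that holds the arbor still.

>>> carry_out --pt "0 0 0.003 0 0 -1 1" --pt "0 0 -0.0005 0 0 -1 1" --pt "0 0 -0.0005 0 0 -1 1" --pt "0 0 -0.0005 0 0 -1 1" --pt "0 0 -0.0005 0 0 -1 1" --pt "0 0 -0.0005 0 0 -1 1" --pt "0 0 -0.0005 0 0 -1 1" --pt "0 0 -0.0005 0 0 -1 1" --pt "0 0 -0.0005 0 0 -1 1" --pt "0 0 -0.0005 0 0 -1 1" --pt "0 0 -0.0005 0 0 -1 1" --pt "0 0 -0.0005 0 0 -1 1" --pt "0 0 -0.0005 0 0 -1 1" --pt "0 0 -0.0005 0 0 -1 1" --pt "0 0 -0.0005 0 0 -1 1" --pt "0 0 -0.0005 0 0 -1 1" --pt "0 0 -0.0005 0 0 -1 1" --pt "0 0 -0.0005 0 0 -0.68 1" --pt "0 0 0 0 0 0 1"

```text
time: 27.45
ee_pos: [0.5577, 0.1984, 0.1019]
ee_rot: [0.878, 3.015, 0.002]
contact_force: [-0.2, 0.8, 5.7]
grip_width: 0.0502
```

Run:
```python
from h import *
togo((.5572,.1980,.102),147.45)
w=capture("wrist");np.save("w9.npy",w,allow_pickle=True)
cv2.imwrite("pics/w9c.png",cv2.resize(w["pixels"][165:405,205:435],None,fx=2.5,fy=2.5,interpolation=cv2.INTER_CUBIC))
```

```text
t 27.45 pos [0.5577 0.1984 0.1019] toolx 147.53 tilt [0.0013 0.0008] shift [ 0.006 -0.015 -0.003] turn 0.015 q [-0.31  0.54 -0.18  1.8   0.13  0.81  0.46] F [-0.18  0.85  5.68] M [-0.039  0.093 -0.014] w 0.0502
```

View pics/w9c.png

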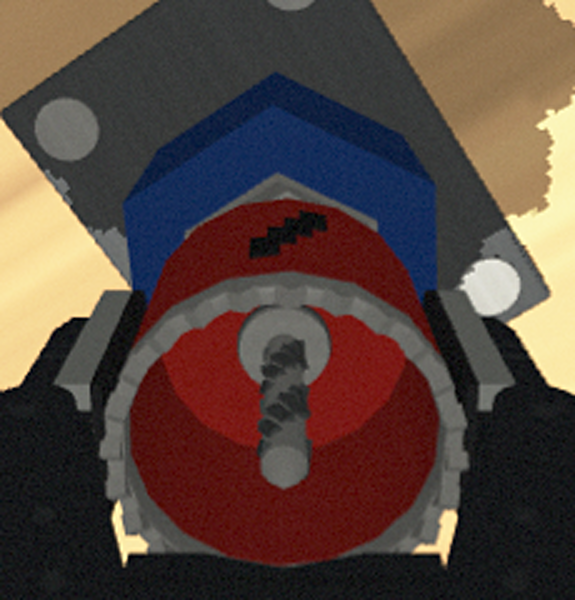

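Run:
```python
from h import *
togo((.5572,.1980,.102),147.45)
print(sign_off())
```

```text
t 27.5 pos [0.5577 0.1984 0.1019] toolx 147.44 tilt [0.0013 0.0008] shift [ 0.006 -0.015 -0.003] turn -0.002 q [-0.31  0.54 -0.18  1.8   0.13  0.81  0.46] F [ 0.52 -0.45  6.28] M [-0.13   0.138  0.087] w 0.0498
the job is handed in; nothing more can be done
None
```

I moved the arbor from the rack into the blue block's hex pocket and screwed the saw down to its stop. I then backed it off a quarter turn and handed in at 27.5 s, with the gripper still holding the saw.

**What the last checks showed**
- **Bottoming:** torque stayed at about 0.05 N m while turning, then jumped to 1.6 N m. That jump came after the arbor took up its few degrees of slack in the pocket.
- **Quarter turn:** on unloading, torque crossed zero at a tool angle of 57.45°. The final angle is 147.44°, so the jaws turned 89.99°.
- **Grip slip:** the slot on the saw's wall sat in the same place between the jaws before and after turning, so there was no net slip.
- **Press at hand-in:** the tool was pushing down lightly, reading about 6 N.

**What I could not check or got wrong**
- **Seating:** this rests on the height at which the tool met the floor (0.4–0.7 mm above prediction, with the arbor tilted) and on light downward pressure while turning. I had no direct view of the pocket floor.
- **Arbor turning back:** the roughly 0.05 N m torque suggests the arbor stayed still in the pocket while I backed off. I couldn't see it, and if it moved the saw could be up to about 7° short of a quarter turn.
- **Tilt misread:** I read a 2.3° tilt of the held arbor from the wrist camera and corrected for it. It was probably a close-range camera bias, so I went in slightly tilted, then released and regripped square before screwing.
- **Bystanders:** I kept clear of the bystanders in planning, but took no final wide picture to confirm they hadn't moved.

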